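# Sound a two-key chord on the piano keyframe

### The job

Four white piano keys are fitted in the keyframe on the bench, and the tall wooden dip block stands in one of the gaps between them. With one fingertip on each, press the two white keys directly left and right of that block all the way down together, hold both down for a good two seconds, then let both rise and move clear. Do not press the other two keys, and do not lift, shift or topple the block or anything else.

Things in the scene. Friction and masses are not known exactly. Their poses are not given: they have to be found in the camera images.
- keyframe: Fixed wooden keyboard frame, 250 x 250 mm, origin at the centre of its underside; own x runs along the keys from front to back, away from the robot, turned by up to 0.3 rad. Bed top 25 mm, cheeks 45, front slip 32, back beam 64 mm above the bench. Four white keys lie along x at own y -70.5, -23.5, +23.5, +70.5 mm; the three 24 mm gaps between are where keys are taken out.
- dip_block: Loose upright hardwood block, 40 mm (x) by 16 by 60 mm high, origin at the centre of its underside. Stands on the bed in one of the three gaps (own y of the frame about -47, 0 or +47 mm), 20 mm to the front of the frame's centre, 25 mm higher than the key tops. The keys directly left and right of it are to be pressed. It must stay where it stands.
- dip_block_center (a point): Centre of the dip block, 30 mm above its underside.
- brass_weight: Loose brass cylinder, 18 mm across, 45 mm high, standing in another gap; origin at the centre of its underside. Leave it.
- rubber_chock: Loose black rubber post, 16 by 16 by 42 mm, standing in the remaining gap; origin at the centre of its underside. Leave it.
- spare_key: Loose piano key lying on the bench at the left of the frame, 220 mm long, 22 mm wide, 18 mm high. Leave it.
- screwdriver: Loose screwdriver lying on the bench at the right of the frame. Leave it.
- glue_bottle: Loose white bottle, 52 mm across, 130 mm high, on the bench at the right; origin at the centre of its underside. Leave it.
- pin_jar: Loose lidded jar, 64 mm across, 75 mm high, on the bench at the left; origin at the centre of its underside. Leave it.
- mug: Loose mug, 76 mm across, 90 mm high, on the bench at the right; origin at the centre of its underside. Leave it.
- key0_press (a point): Point to press on the rightmost (own y of the frame -70.5 mm) white key: centre of its width on its flat top, 25 mm behind its front edge, 60 mm above the bench when the key is up. The white top is 22 mm wide and 120 mm long. The front 70 mm of the keys is free of things; right and left as seen from the robot.
- key0 (a joint): Tilt of the rightmost (own y of the frame -70.5 mm) key about its hinge at the back, rad: 0 up, 0.055 fully down against its stop (press point then 9.6 mm lower). Its spring resists at the press point with about 1 N at first and 2.6 N fully down, and lifts it again when let go.
- key1_press (a point): Point to press on the second from the right (-23.5 mm) white key: centre of its width on its flat top, 25 mm behind its front edge, 60 mm above the bench when the key is up. The white top is 22 mm wide and 120 mm long. The front 70 mm of the keys is free of things; right and left as seen from the robot.
- key1 (a joint): Tilt of the second from the right (-23.5 mm) key about its hinge at the back, rad: 0 up, 0.055 fully down against its stop (press point then 9.6 mm lower). Its spring resists at the press point with about 1 N at first and 2.6 N fully down, and lifts it again when let go.
- key2_press (a point): Point to press on the second from the left (+23.5 mm) white key: centre of its width on its flat top, 25 mm behind its front edge, 60 mm above the bench when the key is up. The white top is 22 mm wide and 120 mm long. The front 70 mm of the keys is free of things; right and left as seen from the robot.
- key2 (a joint): Tilt of the second from the left (+23.5 mm) key about its hinge at the back, rad: 0 up, 0.055 fully down against its stop (press point then 9.6 mm lower). Its spring resists at the press point with about 1 N at first and 2.6 N fully down, and lifts it again when let go.
- key3_press (a point): Point to press on the leftmost (+70.5 mm) white key: centre of its width on its flat top, 25 mm behind its front edge, 60 mm above the bench when the key is up. The white top is 22 mm wide and 120 mm long. The front 70 mm of the keys is free of things; right and left as seen from the robot.
- key3 (a joint): Tilt of the leftmost (+70.5 mm) key about its hinge at the back, rad: 0 up, 0.055 fully down against its stop (press point then 9.6 mm lower). Its spring resists at the press point with about 1 N at first and 2.6 N fully down, and lifts it again when let go.

How it is judged:
On the way:
1. both keys beside the dip block are held down together by the fingers for two seconds, the other two keys up (((y of dip_block_center in the frame of keyframe below -0.0235 m and value of joint each of key0, key1 above 0.042 rad and value of joint each of key2, key3 below 0.015 rad and contact force between the fingers and key0 above 0.4 N and contact force between the fingers and key1 above 0.4 N) or (y of dip_block_center in the frame of keyframe between -0.0235 and 0.0235 m and value of joint each of key1, key2 above 0.042 rad and value of joint each of key0, key3 below 0.015 rad and contact force between the fingers and key1 above 0.4 N and contact force between the fingers and key2 above 0.4 N) or (y of dip_block_center in the frame of keyframe above 0.0235 m and value of joint each of key2, key3 above 0.042 rad and value of joint each of key0, key1 below 0.015 rad and contact force between the fingers and key2 above 0.4 N and contact force between the fingers and key3 above 0.4 N))), for 2 s.
At the end, for the whole second after the job is handed in: After the fingers held both keys beside the dip block down (beyond 0.042 rad) for 2.0 s, all four keys are up (below 0.010 rad), the block stands upright within 12 mm of its start, weight and chock within 15 mm and the other loose things within 30 mm of theirs (value of joint each of key0, key1, key2, key3 below 0.01 rad and distance of dip_block_center from where it was at the start of the episode below 0.012 m and angle between dip_block_center's own z axis and vertical below 0.15 rad and distance of each of brass_weight, rubber_chock from where it was at the start of the episode below 0.015 m and distance of each of spare_key, screwdriver, glue_bottle, pin_jar, mug from where it was at the start of the episode below 0.03 m and linear speed of dip_block below 0.02 m/s); the robot touches nothing.
It fails at once if one of the other two keys was pressed (beyond 0.020 rad) ((y of dip_block_center in the frame of keyframe below -0.0235 m and value of joint any of key2, key3 above 0.02 rad) or (y of dip_block_center in the frame of keyframe between -0.0235 and 0.0235 m and value of joint any of key0, key3 above 0.02 rad) or (y of dip_block_center in the frame of keyframe above 0.0235 m and value of joint any of key0, key1 above 0.02 rad)).
It fails at once if one key of the pair was pressed down alone (beyond 0.042 rad while the other was still below 0.012 rad) ((y of dip_block_center in the frame of keyframe below -0.0235 m and ((value of joint key0 above 0.042 rad and value of joint key1 below 0.012 rad) or (value of joint key1 above 0.042 rad and value of joint key0 below 0.012 rad))) or (y of dip_block_center in the frame of keyframe between -0.0235 and 0.0235 m and ((value of joint key1 above 0.042 rad and value of joint key2 below 0.012 rad) or (value of joint key2 above 0.042 rad and value of joint key1 below 0.012 rad))) or (y of dip_block_center in the frame of keyframe above 0.0235 m and ((value of joint key2 above 0.042 rad and value of joint key3 below 0.012 rad) or (value of joint key3 above 0.042 rad and value of joint key2 below 0.012 rad)))).
It fails at once if the dip block was lifted, shifted by more than 15 mm or tipped (distance of dip_block_center from where it was at the start of the episode above 0.015 m or angle between dip_block_center's own z axis and vertical above 0.25 rad).
It fails at once if another loose thing was lifted or moved (weight or chock 20 mm, the rest 35 mm) (distance of any of brass_weight, rubber_chock from where it was at the start of the episode above 0.02 m or distance of any of spare_key, screwdriver, glue_bottle, pin_jar, mug from where it was at the start of the episode above 0.035 m).
It also fails if it takes over 45 s, if anything falls off the work surface, if the arm or the gripper's body presses on something with over 40 N, if the wrist force passes 120 N, or if a joint passes its speed limit or range.

### The arm

A 7-joint arm with a two-finger parallel gripper is mounted at the origin on the work surface. World frame = base frame: x ahead of the robot, y to its left, z up, the work surface at z = 0. Lengths are in m, angles in rad, forces in N, time in s.
With the tool pointing down it reaches from about 0.4 to 0.9 m from the base axis. Payload 5.6 kg.
Tool frame: the origin (TCP) lies midway between the tips of the shut fingers; the grasp point (between the pads) lies 19 mm behind it; z points along the fingers, x is the direction in which the jaws open and shut, and the axes are right-handed (so a half turn about z gives the same grasp; the last joint's range is limited). The gripper opens to 92 mm and grips with 3 to 60 N. Pads are 20 mm wide; open, the fingers measure 128 mm over their backs; the gripper's body (75 mm by 189 mm) begins 69 mm behind the grasp point.
Start: joints at [1.121, 0.468, -0.012, 1.603, 0.006, 1.071, -0.056], TCP at [0.257, -0.597, 0.215] pointing down, gripper open.
Joint ranges: [-2.53, 2.53], [-0.31, 2.02], [-1.57, 1.55], [0.28, 2.44], [-1.29, 4.43], [0.15, 1.84], [-2.92, 2.92]. Speed limits (rad/s): [2.57, 2.57, 3.14, 3.14, 3.14, 3.14, 3.14].

### API

Orientations are given as a unit quaternion [x, y, z, w].
In Python, from station import r, cams, sign_off gives the robot as it stands.
- The arm moves only by the tool play_rows, never from a script. Its argument "increments" is text: rows parted by semicolons, each of 7 numbers parted by spaces: the shift along the world's x, y, z in m, then the turn, a rotation vector about the world's x, y, z in degrees, then the opening, from 0 (shut) to 1 (fully open). A call has 1 to 20 rows; each row is the pose to reach, as a shift and turn from the pose measured when the call began; what a row does not reach only later rows make up. A row lasts 1/8 s, in which the tool goes at most 62.5 mm and 10.7 degrees, less where a joint would pass 70% of its speed; a pose out of reach is approached as far as the arm can. A call with a gripper value outside its range is refused whole. The fingers move at their own pace and stop on an object; "newtons" is the grip in N (left out, the last holds). Time passes only in rows, so rows that repeat a pose let the fingers close. It gives the time, the measured TCP pose, the force and the opening at its end, in the units of the state.
- r.get_obs(): the state, without advancing time (a new reading comes with each control period).
- cams.snapshot(name): name is "scene" or "side" or "wrist"; returns the picture (400x640x3 uint8, blue, green, red); there is no depth.
- cams.calibration(name): a dict with "mtx" (3x3 intrinsics, pixels), "k1" (the pictures are not rectified: a ray, as slopes to the right and down, at radius r is drawn at 1 + k1 r^2 times it, then the intrinsics apply), "xyz" and "attitude" of the camera in the world. Camera axes: x right, y down, z forward; pixel columns grow to the right and rows downward; lengths in m; the calibration is good to about 2 mm. A picture is of the moment at which its call begins: read the wrist's pose just before it. calibration takes no time and is no camera call; for the wrist camera it gives the pose at the moment of the call.
- sign_off(): hands the job in, once; it reports no verdict.
The state is a dict: "time": time; "joint_positions": joint angles; "joint_vel": joint speeds; "effort": joint torques, N m; "eef_pos": TCP position; "tcp_rot": TCP orientation; "contact_force": force on the tool from outside, world axes, zero at the start; "wrist_torque": the same for the moment, N m; "grip_width": finger opening in m.
Only numpy, scipy, OpenCV 4.12 (cv2) and the standard library are available. Lean on these libraries where they do the work, as an engineer would, in place of code of your own. Each camera call takes 0.05 s, during which the arm holds its last target. There are 200 camera calls.

## Working session

There is one attempt and no reset: what is moved stays moved. The work goes in short steps, Python scripts to look and compute and a tool call to move; the robot and the scene stay as the last step left them, time stands still between calls to the robot, and variables do not carry over. Pictures are saved under pics/ and viewed, and the job is handed in when it is done.

Besides the shell and the picture viewer there is one more tool, called by a JSON object that holds its "method" and its "body". play_rows: Moves the arm, as the interface text tells. Its arguments: {"type":"object","properties":{"increments":{"type":"string"},"newtons":{"type":"number"}},"required":["increments"]}

```bash
mkdir -p pics
python3 - <<'E'
from station import r,cams
import cv2
o=r.get_obs()
for k,v in o.items(): print(k,v)
for n in ["scene","side","wrist"]:
    print(n,cams.calibration(n))
    cv2.imwrite(f"pics/{n}0.png",cams.snapshot(n))
E
```

```text
time 0.0
joint_positions [ 1.12097775  0.46833628 -0.01159696  1.60363225  0.00600288  1.0713929
 -0.0562948 ]
joint_vel [-8.38076408e-04  9.41828402e-04 -6.86396318e-05 -7.63706670e-04
 -5.28173068e-04 -1.15127652e-03  3.32217718e-04]
effort [ 2.64886994e-04 -5.20573711e+01 -1.23965344e-02 -2.43747854e+01
 -5.66622696e-02  1.73107535e-02  1.62539523e-04]
eef_pos [ 0.25689759 -0.59644177  0.21366331]
tcp_rot [ 8.35353532e-01 -5.49712401e-01 -7.57511435e-04 -4.22195804e-04]
contact_force [ 0.32504247 -0.24254546  0.69620604]
wrist_torque [-0.02137654  0.01694276  0.00227091]
grip_width 0.09197907714370698
scene {'mtx': array([[455.00968849,   0.        , 328.62532414],
       [  0.        , 455.00968849, 201.59313587],
       [  0.        ,   0.        ,   1.        ]]), 'k1': 0.030704866393258572, 'xyz': array([ 1.23403263, -0.18219697,  0.78617233]), 'attitude': array([ 0.74527598,  0.55326661, -0.22610598, -0.29552641])}
side {'mtx': array([[428.67505808,   0.        , 317.61804877],
       [  0.        , 428.67505808, 193.18869603],
       [  0.        ,   0.        ,   1.        ]]), 'k1': -0.10143158639223333, 'xyz': array([ 0.49040403, -0.71695792,  0.86129692]), 'attitude': array([ 0.92965359, -0.03631851,  0.02144829, -0.3660125 ])}
wrist {'mtx': array([[338.35523431,   0.        , 323.26753254],
       [  0.        , 338.35523431, 197.92380933],
       [  0.        ,   0.        ,   1.        ]]), 'k1': 0.002457485071718505, 'xyz': array([ 0.3222156 , -0.56812596,  0.38439341]), 'attitude': array([ 0.82901185, -0.54500007, -0.06995324,  0.1040232 ])}
```

View pics/scene0.png

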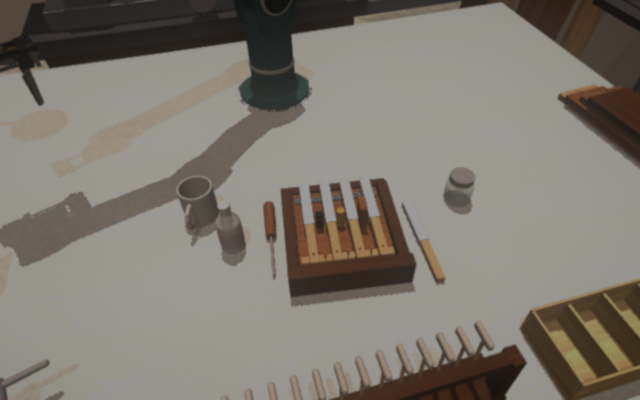

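View pics/side0.png

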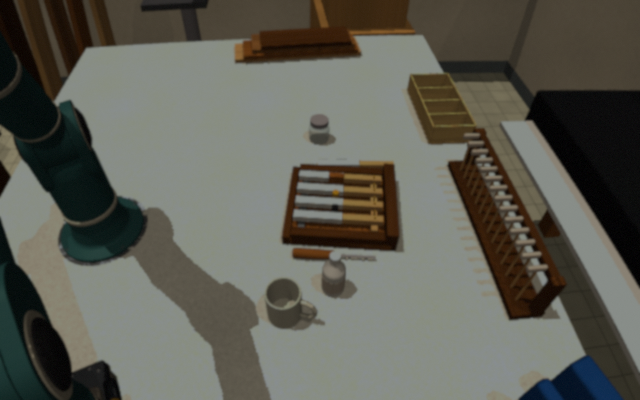

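Run:
```python
import cv2
a=cv2.imread('pics/scene0.png')[165:300,265:425]; cv2.imwrite('pics/sc.png',cv2.resize(a,None,fx=5,fy=4.4,interpolation=2)[:600])
b=cv2.imread('pics/side0.png')[150:255,270:410]; cv2.imwrite('pics/si.png',cv2.resize(b,None,fx=5.7,fy=5.7,interpolation=2))
```

```text
(no output)
```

View pics/sc.png

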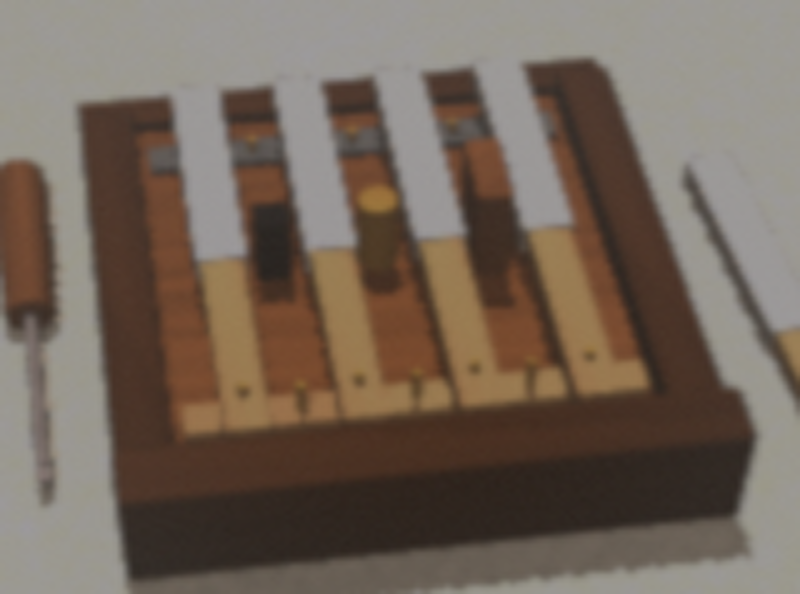

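View pics/si.png

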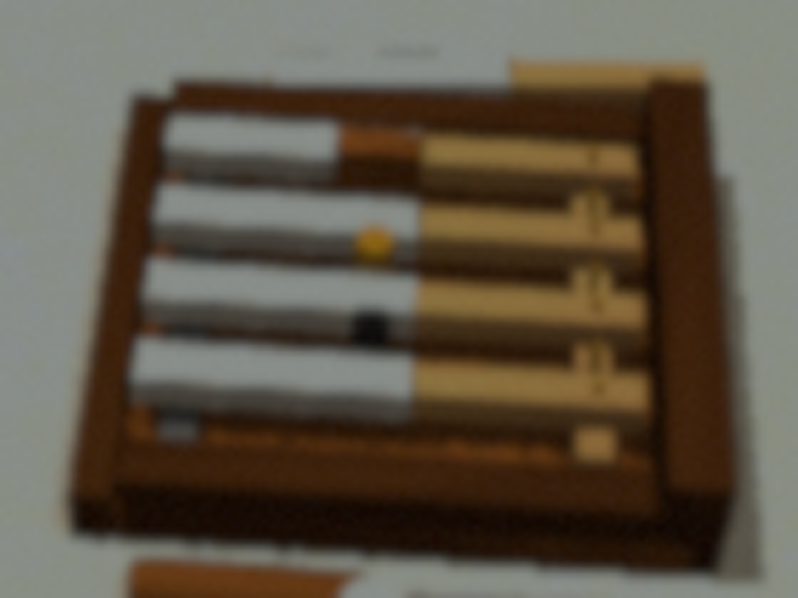

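```bash
cat > h.py <<'E'
import numpy as np, cv2
from station import r,cams
from scipy.spatial.transform import Rotation as R
from scipy.optimize import least_squares
def proj(c,P):
    P=np.atleast_2d(P); p=R.from_quat(c['attitude']).inv().apply(P-c['xyz'])
    s=p[:,:2]/p[:,2:]; s=s*(1+c['k1']*(s**2).sum(1,keepdims=True))
    return s*c['mtx'][0,0]+c['mtx'][:2,2]
def F(q,P):
    P=np.array(P,float); return R.from_euler('z',q[2]).apply(P)+[q[0],q[1],0]
E
cat > fit.py <<'E'
from h import *
cs,cd=cams.calibration('scene'),cams.calibration('side')
ys=[-.0705,-.0235,.0235,.0705]
# (cam, x-kind or value, y, z, u,v crop)
S=[]
for i,(l,rr) in enumerate([((195,262),(245,258)),((303,250),(357,246)),((412,240),(468,234)),(None,(572,226))]):
    for s,p in ((-1,l),(1,rr)):
        if p: S.append(('b',ys[i]+s*.011,.06,*p))
S+=[(.125,-.125,.064,118,502),(.125,.125,.064,755,435),(.125,-.125,0,132,580),(.125,.125,0,738,515)]
D=[]
for i,(a,b,c,d) in enumerate([((137,337),(130,380),(413,345),(413,390)),((145,258),(140,298),(416,268),(416,308)),((155,183),(150,220),(418,195),(418,232)),((165,115),(160,150),None,None)]):
    for k,s,p in (('f',1,a),('f',-1,b),('b',1,c),('b',-1,d)):
        if p: D.append((k,ys[i]+s*.011,.06,*p))
D+=[(.125,.125,.064,705,83),(.125,-.125,.064,732,492)]
def mk(L,x0): return np.array([[x0 if e[0]=='f' else x0+.12 if e[0]=='b' else e[0],e[1],e[2]] for e in L])
us=np.array([[(e[3]+.5)/5-.5+265,(e[4]+.5)/4.4-.5+165] for e in S]); ud=np.array([[(e[3]+.5)/5.7-.5+270,(e[4]+.5)/5.7-.5+150] for e in D])
def f(q): return np.concatenate([(proj(cs,F(q,mk(S,q[3])))-us).ravel(),(proj(cd,F(q,mk(D,q[3])))-ud).ravel()])
s=least_squares(f,[.55,0,0,-.12],loss='soft_l1'); q=s.x
print(q,np.abs(f(q)).mean()); 
res=f(q).reshape(-1,2); 
for e,k in zip(S+D,res): print(e,k.round(1))
for i in range(4): print('key',i,F(q,[[q[3]+.025,ys[i],.06]]).round(4))
print('block top',F(q,[[-.02,.047,.085]]), proj(cd,F(q,[[-.04,.039,.085],[-.04,.055,.085],[0,.039,.085],[0,.055,.085]])))
print('mid',F(q,[[q[3]+.025,.047,.06]]))
E
python3 fit.py
```

```text
[ 0.636109    0.01845568 -0.14899716 -0.12963453] 0.394849099968368
('b', -0.08149999999999999, 0.06, 195, 262) [-0.2 -0. ]
('b', -0.0595, 0.06, 245, 258) [ 0.1 -0.3]
('b', -0.0345, 0.06, 303, 250) [0.3 0.2]
('b', -0.0125, 0.06, 357, 246) [-0.3 -0. ]
('b', 0.0125, 0.06, 412, 240) [0.4 0. ]
('b', 0.0345, 0.06, 468, 234) [-0.7  0.2]
('b', 0.08149999999999999, 0.06, 572, 226) [ 0.2 -0.4]
(0.125, -0.125, 0.064, 118, 502) [-0.6  0. ]
(0.125, 0.125, 0.064, 755, 435) [ 0.8 -0.6]
(0.125, -0.125, 0, 132, 580) [-1.   0.6]
(0.125, 0.125, 0, 738, 515) [ 0.2 -0.1]
('f', -0.0595, 0.06, 137, 337) [-0.3  0.1]
('f', -0.08149999999999999, 0.06, 130, 380) [ 0.  -0.7]
('b', -0.0595, 0.06, 413, 345) [-0.1  1.5]
('b', -0.08149999999999999, 0.06, 413, 390) [-0.4  0.5]
('f', -0.0125, 0.06, 145, 258) [0.3 0. ]
('f', -0.0345, 0.06, 140, 298) [ 0.3 -0.6]
('b', -0.0125, 0.06, 416, 268) [-0.2  1. ]
('b', -0.0345, 0.06, 416, 308) [-0.4  0.4]
('f', 0.0345, 0.06, 155, 183) [0.3 0.1]
('f', 0.0125, 0.06, 150, 220) [ 0.4 -0.4]
('b', 0.0345, 0.06, 418, 195) [-0.   0.5]
('b', 0.0125, 0.06, 418, 232) [-0.2  0.1]
('f', 0.08149999999999999, 0.06, 165, 115) [ 0.3 -0.4]
('f', 0.0595, 0.06, 160, 150) [ 0.4 -0.8]
(0.125, 0.125, 0.064, 705, 83) [-0.5 -1.6]
(0.125, -0.125, 0.064, 732, 492) [ 0.4 -1. ]
key 0 [[ 0.5222 -0.0357  0.06  ]]
key 1 [[0.5291 0.0107 0.06  ]]
key 2 [[0.5361 0.0572 0.06  ]]
key 3 [[0.5431 0.1037 0.06  ]]
block top [[0.62330758 0.06790387 0.085     ]] [[331.70530557 175.653148  ]
 [331.96955492 171.34518032]
 [347.21679389 176.52300846]
 [347.32807508 172.20253943]]
mid [[0.53961076 0.08046757 0.06      ]]
```

{"method": "play_rows", "body": {"increments": "0.018 0.042 0.02 0 0 -2 0.315; 0.035 0.085 0.02 0 0 -4 0.315; 0.053 0.127 0.02 0 0 -6 0.315; 0.071 0.169 0.02 0 0 -8 0.315; 0.088 0.212 0.02 0 0 -10 0.315; 0.106 0.254 0.02 0 0 -12 0.315; 0.124 0.296 0.02 0 0 -14 0.315; 0.141 0.339 0.02 0 0 -16 0.315; 0.159 0.381 0.02 0 0 -18 0.315; 0.177 0.423 0.02 0 0 -20 0.315; 0.195 0.465 0.02 0 0 -22 0.315; 0.212 0.508 0.02 0 0 -24 0.315; 0.23 0.55 0.02 0 0 -26 0.315; 0.248 0.592 0.02 0 0 -28 0.315; 0.265 0.635 0.02 0 0 -30 0.315; 0.283 0.677 0.01 0 0 -31.8 0.315; 0.283 0.677 0.0 0 0 -31.8 0.315; 0.283 0.677 -0.02 0 0 -31.8 0.315; 0.283 0.677 -0.04 0 0 -31.8 0.315; 0.283 0.677 -0.04 0 0 -31.8 0.315"}}

```text
time: 2.65
eef_pos: [0.5385, 0.079, 0.1723]
tcp_rot: [-0.652, 0.758, 0.001, -0.001]
contact_force: [-0.1, -0.6, 0.4]
grip_width: 0.0289
```

Run:
```python
from h import *
q=[0.636109,0.01845568,-0.14899716,-0.12963453]
o=r.get_obs(); print(o['eef_pos'],R.from_quat(o['tcp_rot']).as_matrix().round(3),o['joint_positions'].round(2),o['grip_width'],o['contact_force'])
f=R.from_euler('z',-q[2]).apply(o['eef_pos']-[q[0],q[1],0]);print('in frame',f)
c=cams.calibration('wrist'); im=cams.snapshot('wrist'); cv2.imwrite('pics/w1.png',im)
m=im.copy()
for y in [-.0705,-.0235,.0235,.0705]:
    P=F(q,[[q[3],y-.011,.06],[q[3]+.12,y-.011,.06],[q[3]+.12,y+.011,.06],[q[3],y+.011,.06]])
    cv2.polylines(m,[proj(c,P).round().astype(int)],True,(0,0,255),1)
cv2.imwrite('pics/w1m.png',m)
cv2.imwrite('pics/s1.png',cv2.resize(cams.snapshot('side')[80:280,200:440],None,fx=3,fy=3,interpolation=2))
```

```text
[0.53847981 0.07903083 0.17227694] [[-0.149 -0.989 -0.004]
 [-0.989  0.149  0.   ]
 [ 0.     0.004 -1.   ]] [ 0.09  0.37 -0.36  1.88  0.16  0.92 -2.07] 0.028933546133306627 [-0.11945814 -0.60369218  0.40248291]
in frame [-0.10553967  0.04541129  0.17227694]
```

View pics/w1m.png

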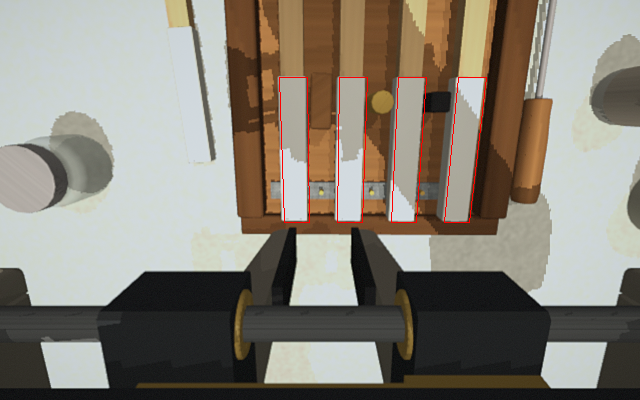

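View pics/s1.png

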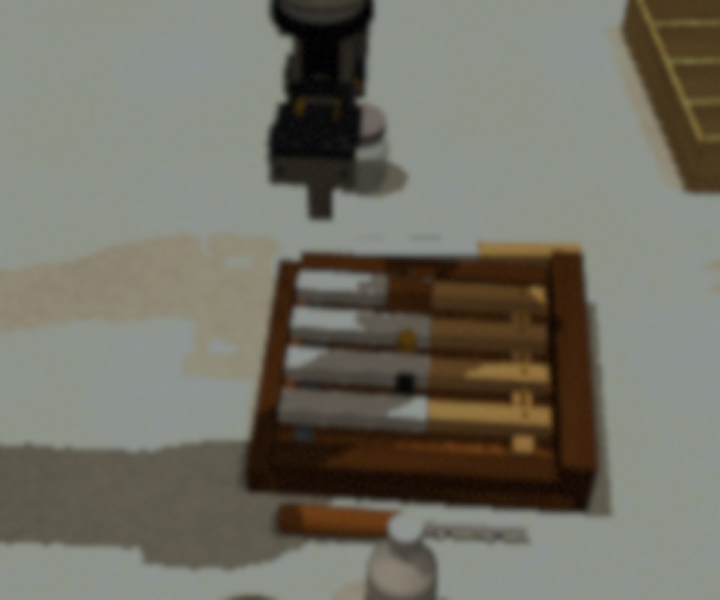

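Run:
```python
from h import *
im=cv2.imread('pics/w1.png'); cv2.imwrite('pics/w1c.png',cv2.resize(im[210:310,230:420],None,fx=4.2,fy=4.2,interpolation=2))
o=r.get_obs(); c=cams.calibration('wrist'); T=R.from_quat(o['tcp_rot'])
print(((proj(c,T.apply([[x,y,0] for y in(-.01,.01) for x in (-.0325,-.0145,.0145,.0325)])+o['eef_pos'])-[230,210])*4.2).round())
```

```text
[[146.  77.]
 [288.  77.]
 [516.  78.]
 [658.  78.]
 [153. 222.]
 [291. 222.]
 [513. 223.]
 [651. 223.]]
```

View pics/w1c.png

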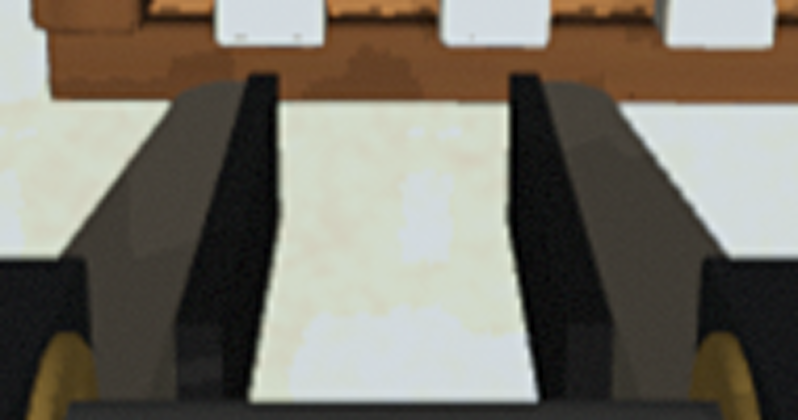

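{"method": "play_rows", "body": {"increments": "0.001 0.0015 -0.02 0 0 0 0.41; 0.001 0.0015 -0.04 0 0 0 0.41; 0.001 0.0015 -0.06 0 0 0 0.41; 0.001 0.0015 -0.08 0 0 0 0.41; 0.001 0.0015 -0.09 0 0 0 0.41; 0.001 0.0015 -0.095 0 0 0 0.41; 0.001 0.0015 -0.095 0 0 0 0.41; 0.001 0.0015 -0.095 0 0 0 0.41"}}

```text
time: 3.75
eef_pos: [0.5415, 0.0813, 0.0799]
tcp_rot: [-0.652, 0.758, 0.0, 0.001]
contact_force: [-0.3, -1.1, 0.9]
grip_width: 0.0378
```

```bash
cat > look.py <<'E'
from h import *
import sys
n=sys.argv[1]
q=[0.636109,0.01845568,-0.14899716]
o=r.get_obs(); print(o['time'],o['eef_pos'].round(4),o['grip_width'],o['contact_force'].round(2),o['wrist_torque'].round(2), R.from_quat(o['tcp_rot']).as_matrix()[2].round(4))
print('in frame',R.from_euler('z',-q[2]).apply(o['eef_pos']-[q[0],q[1],0]).round(4))
a=cams.snapshot('wrist')[100:330,180:460]
b=cams.snapshot('side')[140:260,260:420]
a=cv2.resize(a,None,fx=2.5,fy=2.5,interpolation=2)
cv2.imwrite(f'pics/{n}w.png',a)
cv2.imwrite(f'pics/{n}s.png',cv2.resize(b,None,fx=5,fy=5,interpolation=2))
E
python3 look.py a
```

```text
3.75 [0.5415 0.0813 0.0799] 0.03783314215665739 [-0.29 -1.1   0.94] [ 0.05  0.03 -0.07] [-0.0014 -0.0012 -1.    ]
in frame [-0.1029  0.0481  0.0799]
```

View pics/aw.png

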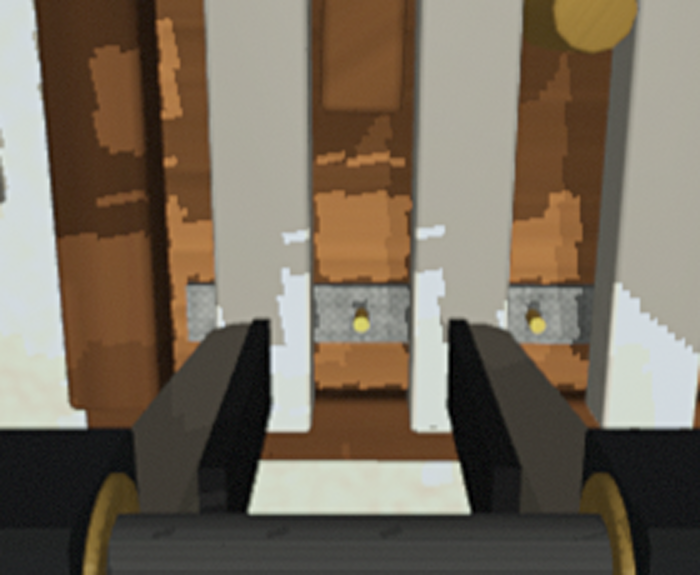

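View pics/as.png

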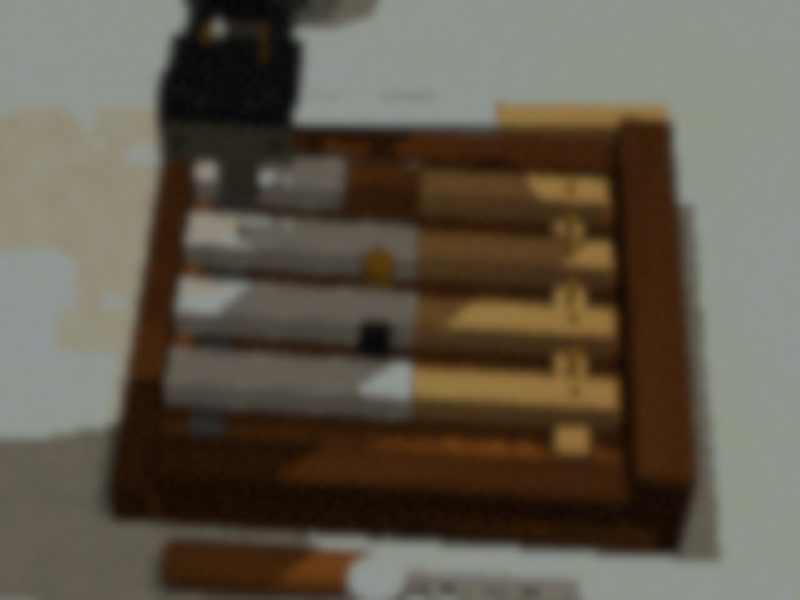

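{"method": "play_rows", "body": {"increments": "-0.001 -0.001 -0.008 0 0 0 0.41; -0.001 -0.001 -0.014 0 0 0 0.41; -0.001 -0.001 -0.018 0 0 0 0.41; -0.001 -0.001 -0.02 0 0 0 0.41; -0.001 -0.001 -0.0215 0 0 0 0.41; -0.001 -0.001 -0.023 0 0 0 0.41; -0.001 -0.001 -0.0245 0 0 0 0.41; -0.001 -0.001 -0.026 0 0 0 0.41; -0.001 -0.001 -0.0275 0 0 0 0.41; -0.001 -0.001 -0.029 0 0 0 0.41; -0.001 -0.001 -0.0295 0 0 0 0.41; -0.001 -0.001 -0.0295 0 0 0 0.41"}}

```text
time: 5.35
eef_pos: [0.54, 0.0804, 0.0508]
tcp_rot: [-0.653, 0.758, 0.0, 0.0]
contact_force: [-5.4, 0.0, 10.5]
grip_width: 0.0377
```

```bash
python3 look.py b
```

```text
5.35 [0.54   0.0804 0.0508] 0.037737269477952286 [-5.35  0.02 10.52] [-0.06  1.41 -0.05] [-9.e-04 -3.e-04 -1.e+00]
in frame [-0.1042  0.047   0.0508]
```

View pics/bw.png

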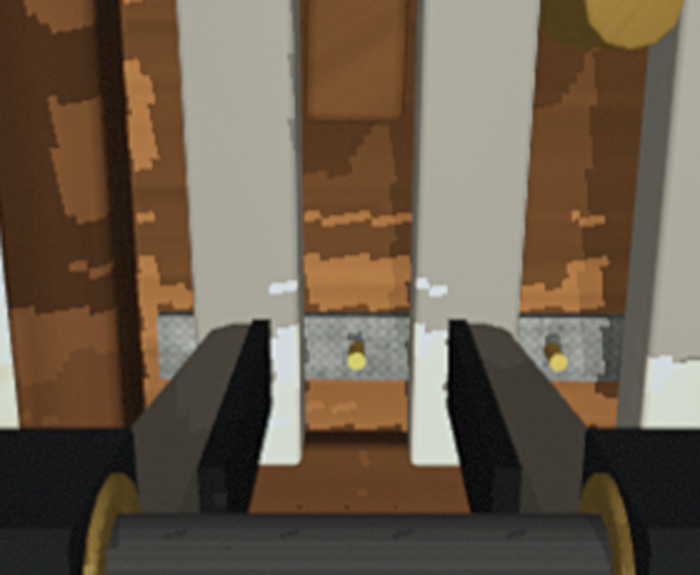

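View pics/bs.png

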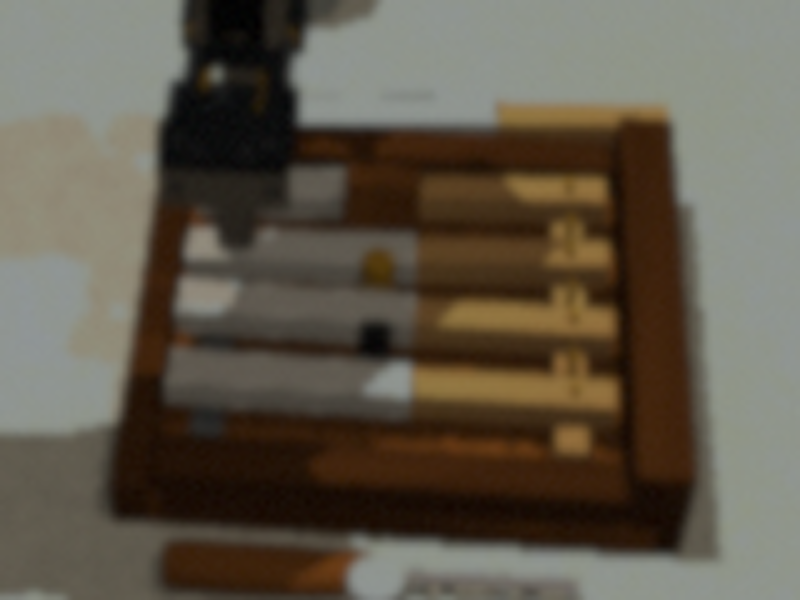

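{"method": "play_rows", "body": {"increments": "0 0 -0.0006 0 0 0 0.41; 0 0 -0.0006 0 0 0 0.41; 0 0 -0.0006 0 0 0 0.41; 0 0 -0.0006 0 0 0 0.41; 0 0 -0.0006 0 0 0 0.41; 0 0 -0.0006 0 0 0 0.41; 0 0 -0.0006 0 0 0 0.41; 0 0 -0.0006 0 0 0 0.41; 0 0 -0.0006 0 0 0 0.41; 0 0 -0.0006 0 0 0 0.41; 0 0 -0.0006 0 0 0 0.41; 0 0 -0.0006 0 0 0 0.41; 0 0 -0.0006 0 0 0 0.41; 0 0 -0.0006 0 0 0 0.41; 0 0 -0.0006 0 0 0 0.41; 0 0 -0.0006 0 0 0 0.41; 0 0 -0.0006 0 0 0 0.41; 0 0 -0.0006 0 0 0 0.41; 0 0 -0.0006 0 0 0 0.41; 0 0 -0.0006 0 0 0 0.41"}}

```text
time: 7.95
eef_pos: [0.54, 0.0804, 0.0509]
tcp_rot: [-0.653, 0.758, 0.0, 0.0]
contact_force: [-4.0, -0.8, 9.9]
grip_width: 0.0377
```

```bash
python3 look.py c
python3 - <<'E'
from h import *
# measured dip of both keys in the wrist view: predicted front inner corners for tilt 0 and .055
q=[0.636109,0.01845568,-0.14899716,-0.12963453]; c=cams.calibration('wrist')
for y in (.0705-.011,.0235+.011,-.0235+.011):
  for d in (0,.0108): print(y,d,((proj(c,F(q,[[q[3],y,.06-d]]))-[180,100])*2.5).round(1))
E
```

```text
7.95 [0.54   0.0804 0.0509] 0.03769372908371203 [-3.99 -0.77  9.89] [-0.17  1.15  0.01] [-6.e-04 -5.e-04 -1.e+00]
in frame [-0.1042  0.047   0.0509]
0.0595 0 [[305.4 492.5]]
0.0595 0.0108 [[308.4 467. ]]
0.0345 0 [[422.7 492.7]]
0.0345 0.0108 [[419.3 467.2]]
-0.0125 0 [[643.4 493.1]]
-0.0125 0.0108 [[627.8 467.5]]
```

View pics/cw.png

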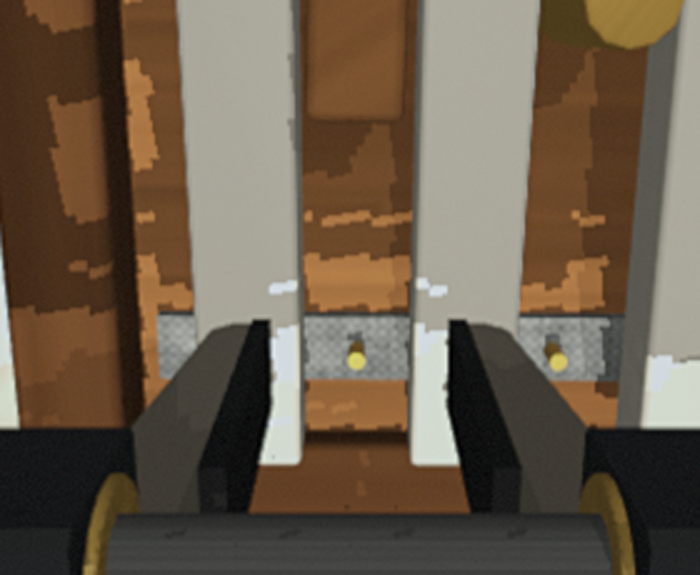

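{"method": "play_rows", "body": {"increments": "0 0 -0.0006 0 0 0 0.41; 0 0 -0.0006 0 0 0 0.41; 0 0 -0.0006 0 0 0 0.41; 0 0 -0.0006 0 0 0 0.41; 0 0 -0.0006 0 0 0 0.41; 0 0 -0.0006 0 0 0 0.41; 0 0 0.001 0 0 0 0.41; 0 0 0.003 0 0 0 0.41; 0 0 0.005 0 0 0 0.41; 0 0 0.007 0 0 0 0.41; 0 0 0.009 0 0 0 0.41; 0 0 0.012 0 0 0 0.41; 0 0 0.018 0 0 0 0.41; 0 0 0.03 0 0 0 0.41; 0 0 0.05 0 0 0 0.41; 0 0 0.075 0 0 0 0.41; 0 0 0.1 0 0 0 0.41; 0 0 0.12 0 0 0 0.41; 0 0 0.12 0 0 0 0.41; 0 0 0.12 0 0 0 0.41"}}

```text
time: 10.55
eef_pos: [0.5396, 0.0802, 0.1704]
tcp_rot: [-0.653, 0.758, 0.0, 0.0]
contact_force: [-0.3, 0.2, 0.2]
grip_width: 0.0375
```

```bash
python3 look.py d
python3 - <<'E'
from h import *
q=[0.636109,0.01845568,-0.14899716,-0.12963453]
c=cams.calibration('wrist'); m=cams.snapshot('wrist')
for y in [-.0705,-.0235,.0235,.0705]:
    P=F(q,[[q[3],y-.011,.06],[q[3]+.12,y-.011,.06],[q[3]+.12,y+.011,.06],[q[3],y+.011,.06]])
    cv2.polylines(m,[proj(c,P).round().astype(int)],True,(0,0,255),1)
cv2.imwrite('pics/dm.png',m)
a=cams.snapshot('scene'); b=cv2.imread('pics/scene0.png')
cv2.imwrite('pics/dsc.png',np.hstack([cv2.resize(x[165:300,175:485],None,fx=1.29*1,fy=1.9) for x in (b,a)]))
E
```

```text
10.55 [0.5396 0.0802 0.1704] 0.037501862279333525 [-0.27  0.21  0.21] [ 0.07  0.02 -0.  ] [-3.e-04  2.e-04 -1.e+00]
in frame [-0.1047  0.0468  0.1704]
```

View pics/dm.png

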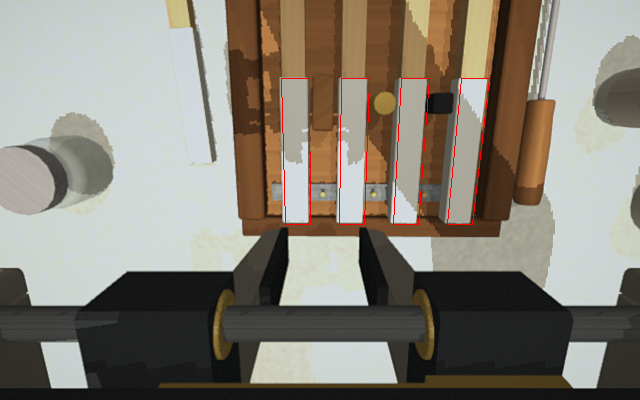

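View pics/dsc.png

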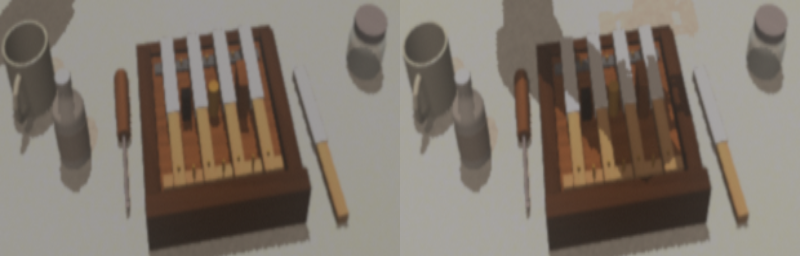

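All four keys line up with the "up" outlines. The block, weight, chock and other loose things look the same as at the start, and the tool is 110 mm above the keys.

```bash
python3 -c "
from station import sign_off
print(sign_off())"
```

```text
the job is handed in; nothing more can be done
None
```

I pressed the two keys beside the dip block down together, held them for about 3 s, let both rise and handed the job in. No verdict was reported.

- **Which keys:** Both fixed cameras show the block in the left gap, so the keys were key2 and key3 (own y +23.5 and +70.5 mm). The frame fit averaged about 0.4 px error, and the key outlines it gave matched the wrist picture.
- **The press:** I used one fingertip per key with the jaws about 38 mm apart. The tool stayed level at z ≈ 51 mm, with about 10 N total upward force. That is more than the two springs give (about 5 N), so the keys were against their stops.
- **During the hold:** In the wrist picture both key fronts sat within about 2 px of the fully-down prediction, and about 27 px from the keys-up one. The moment suggested the load between the two fingers was slightly uneven. I had no separate force reading for each finger, so the force on each key is inferred.
- **After release:** All four keys match the "up" outlines. The block, weight, chock and other things look unmoved, by eye rather than by measurement. The fingers are 110 mm above the keys with about 0.3 N (zero within noise) on the tool, at 10.6 s on the robot's clock.

The only disagreement was that the block's top appeared about 5 mm nearer the front than its nominal place. It was already there in the first picture, before any move, and made no difference to the press.

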